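Shake the last nuts out of the tin

TASK

Pick up the square tin that lies on its side and empty its four nuts into the sheet-metal tray: hold it mouth-down over the tray and shake it until its felt weight stops dropping, because nuts catch behind the turned-in lips of the mouth. Then lay the empty tin flat on the bench again, on one of its long sides, with all four nuts left in the tray and the other things on the bench not disturbed.

Things in the scene. Friction and masses are not known exactly. Their poses are not given: they have to be found in the camera images.
- tin: Bare aluminium square tin, 110 mm long, 62 x 62 mm in section, walls 3 mm, about 180 g empty (varies), loose, lying on a long side, mouth turned roughly to the robot's left. Origin at its centre (31 mm above the bench); x runs along its length to the mouth, y level across it (a grasp from above closes along y on the flat 62 mm sides), z up. The -x end is closed; walls take a 40 N grip.
- tin_mouth (a point): Mouth centre, 55 mm along the tin's +x. Two turned-in lips, 3 mm thick, along the -z and +z walls, stand 15 mm in from the inner walls and leave a slot 26 (z) x 56 (y) mm. Mouth-down and still, a nut can rest on a lip; rocking by 25 degrees or more either way about the tin's y axis, or quick strokes along its z axis, send it out.
- tray: Open rectangular sheet-steel tray fixed to the bench, 130 (x) x 150 (y) mm outside, walls 4 mm, floor 4 mm thick, with rolled rim at 53 mm above the bench. Origin at the centre of its underside, on the bench. Round the work: wall cabinets hang beyond x = 0.59 m from 0.45 m up; a vice 0.12 m high stands at y over 0.47 m, x under 0.45 m.
- nut_a: Dark hex nut, lightly oiled and slippery, 19 mm across flats, 22 mm across corners, 10 mm thick, about 60 g (varies), one of four alike in shape; starts inside the tin, on its floor. Origin at the centre of one flat face, z along its hole.
- nut_b: Brass hex nut, lightly oiled and slippery, 19 mm across flats, 22 mm across corners, 10 mm thick, about 60 g (varies), one of four alike in shape; starts inside the tin, on its floor. Origin at the centre of one flat face, z along its hole.
- nut_c: Dark hex nut, lightly oiled and slippery, 19 mm across flats, 22 mm across corners, 10 mm thick, about 60 g (varies), one of four alike in shape; starts inside the tin, on its floor. Origin at the centre of one flat face, z along its hole.
- nut_d: Brass hex nut, lightly oiled and slippery, 19 mm across flats, 22 mm across corners, 10 mm thick, about 60 g (varies), one of four alike in shape; starts inside the tin, on its floor. Origin at the centre of one flat face, z along its hole.
- tape_black: Bystander: black roll of tape lying flat, 63 mm across, 19 mm high. Loose; leave it where it is. Origin at the centre of its underside.
- tape_measure: Bystander: yellow tape measure, 36 x 82 mm, 66 mm high. Loose; leave it where it is. Origin at the centre of its underside.
- wrench13: Bystander: flat steel wrench, 33 x 198 mm, 6 mm thick, long axis y, lying with it about along world x. Loose; leave it where it is. Origin at the centre of its underside.

How it is judged:
By the outcome, as a careful person would: the job done as asked, in the order asked, and still so for the second after the job is handed in, with the robot touching nothing.
It also fails if it takes over 72 s, if anything falls off the work surface, if the arm or the gripper's body presses on something with over 40 N, if the wrist force passes 120 N, or if a joint passes its speed limit or range.

ROBOT

A 6-joint arm with a two-finger parallel gripper is mounted at the origin on a cart in front of the work surface, level with it; the furniture and walls round the work are solid. World frame = base frame: x ahead of the robot, y to its left, z up, the work surface at z = 0. Lengths are in m, angles in rad, forces in N, time in s.
With the tool pointing down it reaches from about 0.375 to 0.975 m from the base axis. Payload 3.8 kg.
Tool frame: the origin (TCP) lies between the finger pads; the fingertips stand 17 mm ahead of it and the grasp point (between the pads) lies 2 mm behind it (env.tip_reach is the distance from the TCP to the fingertips, in m); z points along the fingers, y is the line along which they close (so a half turn about z gives the same grasp; the last joint's range is limited). The gripper opens to 88 mm and grips with 3 to 60 N. Pads are 18 mm wide; open, the fingers measure 123 mm over their backs; the gripper's body (75 mm by 187 mm) begins 45 mm behind the grasp point.
Start: joints at [-1.239, 0.264, 1.604, -0, 1.274, -0.037], TCP at [0.243, -0.63, 0.256] pointing down, gripper open.
Joint ranges: [-2.63, 2.63], [-0.94, 2.18], [0.31, 2.57], [-1.31, 4.45], [0, 2.66], [-2.55, 2.55]. Speed limits (rad/s): [2.57, 2.57, 3.14, 3.14, 3.14, 3.14].

INTERFACE

Orientations are given as [roll, pitch, yaw] about the fixed x, y, z axes, in that order (R = Rz(yaw) Ry(pitch) Rx(roll)).
In Python, from cell import env, imaging gives the robot as it stands (env), with the cameras (imaging).
- The arm moves only by the shell command python3 steer.py 'ROWS' [OPENING] [FORCE]. ROWS is a JSON list of rows, 1 to 20 of them, each written [[dx, dy, dz], [rx, ry, rz]]: dx, dy, dz in m, then a rotation vector rx, ry, rz in rad; each row shifts and turns the commanded pose from where the row before left it, along the tool's axes as they then stand; what a row does not reach is not made up. A row lasts 1/8 s, in which the tool goes at most 0.0625 m and 0.188 rad, less where a joint would pass 70% of its speed; a pose out of reach is approached as far as the arm can. OPENING is the finger opening in m, set as the command begins (- or left out keeps the last). The fingers move at their own pace and stop on an object; FORCE is the grip in N (left out, the last holds). Time passes only in rows, so rows that do not move let the fingers close. It prints the time, the measured TCP pose, the force, the opening and the grip force at its end. Input that does not fit is refused with a message, and nothing moves.
- env.sense(): the state, without advancing time (a new reading comes with each control period).
- imaging.capture(name): name is "scene" or "top"; returns the picture (400x640x3 uint8, red, green, blue); there is no depth.
- imaging.calibration(name): a dict with "vertical_fov" (degrees; the focal length in pixels is half the picture's height over the tangent of half this angle, whatever the lens; pixels are square), "cx", "cy" (the principal point, pixels), "k1" (the pictures are not rectified: a ray, as slopes to the right and down, at radius r is drawn at 1 + k1 r^2 times it, then the intrinsics apply), "rvec" (rotation vector, rad) and "tvec" (3), from world to camera coordinates, as OpenCV has them. Camera axes: x right, y down, z forward; pixel columns grow to the right and rows downward; lengths in m; the calibration is good to about 2 mm. A picture is of the moment at which its call begins. calibration takes no time and is no camera call.
- env.job_done(): hands the job in; it is judged then, once.
The state is a dict: "t": time; "q": joint angles; "qvel": joint speeds; "joint_efforts": joint torques, N m; "position": TCP position; "eef_rot": TCP orientation; "contact_force": force on the tool from outside, world axes, zero at the start; "ft_torque": the same for the moment, N m; "grip_width": finger opening in m; "grip_force": force on a finger pad.
Only numpy, scipy, OpenCV 4.12 (cv2) and the standard library are available. Lean on these libraries where they do the work, as an engineer would, in place of code of your own. Each camera call takes 0.05 s, during which the arm holds its last target. There are 200 camera calls.

## Working session

There is one attempt and no reset: what is moved stays moved. The work goes in short steps, Python scripts to look and compute and a shell command to move; the robot and the scene stay as the last step left them, time stands still between calls to the robot, and variables do not carry over. Pictures are saved under pics/ and viewed, at most 10 in all, crops included, and the job is handed in when it is done.

```bash
ls; mkdir -p pics; cat > h.py <<'E'
import numpy as np,cv2
from cell import env, imaging
from scipy.spatial.transform import Rotation as R
def cam(n):
    c=imaging.calibration(n); f=200/np.tan(np.radians(c["vertical_fov"])/2)
    Rm=cv2.Rodrigues(np.array(c["rvec"],float))[0]; t=np.array(c["tvec"],float).ravel()
    K=np.array([[f,0,c["cx"]],[0,f,c["cy"]],[0,0,1]]); return K,np.array([c["k1"],0,0,0.]),Rm,t
def ray(n,uv):
    K,d,Rm,t=cam(n); p=cv2.undistortPoints(np.array([[uv]],float),K,d)[0,0]
    return -Rm.T@t, Rm.T@np.array([p[0],p[1],1])
def onz(n,uv,z):
    o,v=ray(n,uv); return o+v*(z-o[2])/v[2]
def tri(a,b):
    o1,v1=ray("scene",a);o2,v2=ray("top",b)
    s=np.linalg.lstsq(np.c_[v1,-v2],o2-o1,rcond=None)[0]
    p,q=o1+s[0]*v1,o2+s[1]*v2; return (p+q)/2,np.linalg.norm(p-q)
def proj(n,P):
    K,d,Rm,t=cam(n); return cv2.projectPoints(np.array(P,float).reshape(-1,1,3),cv2.Rodrigues(Rm)[0],t,K,d)[0].reshape(-1,2)
E
python3 - <<'E'
from h import *
for n in("scene","top"):
    cv2.imwrite(f"pics/{n}0.png",cv2.cvtColor(imaging.capture(n),cv2.COLOR_RGB2BGR)); print(n,ray(n,(320,200)))
s=env.sense();print(s)
E
```

```text
cell.py
pics
steer.py
scene (array([-0.13962459,  0.7099765 ,  0.70920518]), array([ 0.54079656, -0.63243998, -0.55461703]))
top (array([0.30379078, 0.00997191, 1.360793  ]), array([ 0.14758413, -0.01256283, -0.98906275]))
{'t': 0.1, 'q': array([-1.23886144e+00,  2.64659473e-01,  1.60521293e+00, -4.28272368e-05,
        1.27371420e+00, -3.68873134e-02]), 'qvel': array([ 0.00093346, -0.00140181, -0.00194935,  0.00141404,  0.00064865,
        0.00139699]), 'joint_efforts': array([ 3.13436221e-04, -5.03621471e+01, -3.58070755e+01,  7.31300935e-02,
        2.33748072e-02, -5.95257961e-05]), 'position': array([ 0.24314644, -0.62904029,  0.25453808]), 'eef_rot': array([-3.13959855e+00, -3.26365260e-05,  3.68834748e-01]), 'contact_force': array([-0.56852158, -0.2854644 , -0.93335902]), 'ft_torque': array([ 0.01187269, -0.00923213,  0.04946761]), 'grip_force': 0.0, 'grip_width': 0.08837820989092793}
```

View pics/scene0.png

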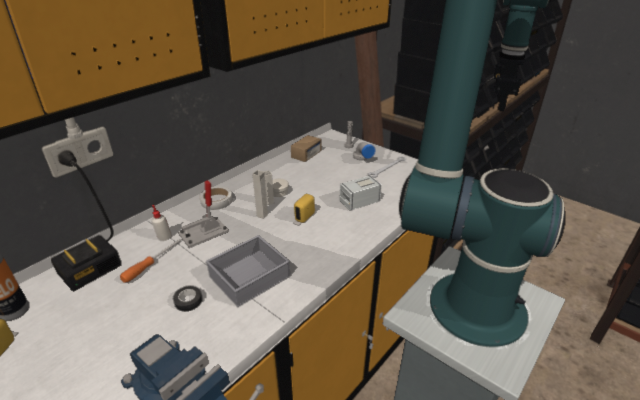

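View pics/top0.png

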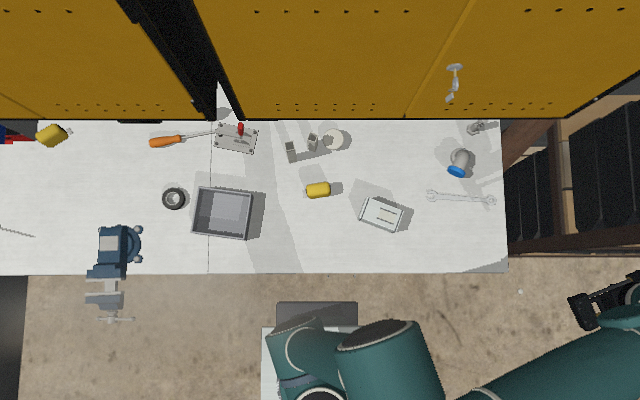

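The tin is at scene (360,192) / top (382,214), its mouth facing left. The tray is at scene (249,268) / top (223,212), the tape measure at top (318,190), and the wrench at top (460,198). I'll enlarge the tin and tray to pick corners.

```bash
python3 - <<'E'
import cv2,numpy as np
t=cv2.imread("pics/top0.png");s=cv2.imread("pics/scene0.png")
f=lambda im,x,y,w,h:cv2.resize(im[y:y+h,x:x+w],(400,300),interpolation=cv2.INTER_CUBIC)
o=np.vstack([np.hstack([f(t,350,185,64,48),f(s,330,165,64,48)]),np.hstack([f(t,180,175,100,75),f(s,200,230,100,75)])])
cv2.imwrite("pics/c0.png",o)
E
```

```text
(no output)
```

View pics/c0.png

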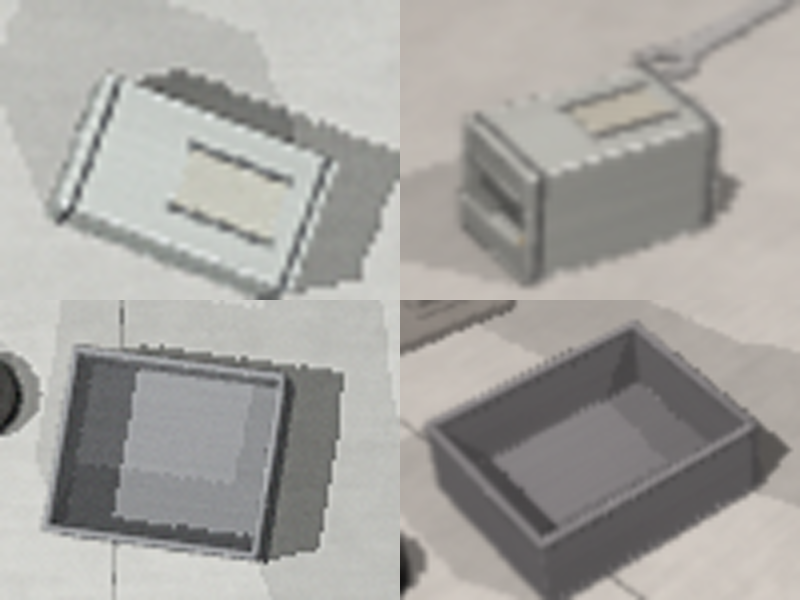

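The crop shows the tin's top face and the tray rim clearly, with all corners pickable in both views.

```bash
python3 - <<'E'
from h import *
A=np.array
tt=A([(112,75),(62,215),(278,293),(334,160)])/6.25+A([350,185]); ts=A([(70,115),(145,175),(316,127),(250,68)])/6.25+A([330,165])
yt=A([(78,47),(288,75),(260,257),(45,230)])/4+A([180,175]); ys=A([(28,130),(237,22),(355,125),(143,243)])/4+A([200,230])
for nm,a,b,z in(("tin",ts,tt,.062),("tray",ys,yt,.053)):
    P=[];Q=[];S=[]
    for u,v in zip(a,b):
        p,e=tri(u,v);P.append(p);Q.append(onz("top",v,z));S.append(onz("scene",u,z));print(nm,p.round(4),round(e,4),Q[-1].round(4)[:2],S[-1].round(4)[:2])
    for X in(P,Q,S):
        X=A(X); print(" c",X.mean(0).round(4)," sides",np.linalg.norm(X-np.roll(X,-1,0),axis=1).round(4), "axis deg",np.degrees(np.arctan2(*((X[0]+X[1]-X[2]-X[3]) if nm=="tin" else (X[0]+X[1]-X[2]-X[3]))[[1,0]])).round(1))
for n,u,v in(("measure",(305,208),(318,190)),):print(n,tri(u,v))
s=env.sense()
print(onz("top",(174,198),.019),onz("top",(430,194),0),onz("top",(490,201),0))
E
```

```text
tin [ 0.5047 -0.1401  0.0602] 0.0026 [ 0.5055 -0.1391] [ 0.5017 -0.1383]
tin [ 0.442  -0.1165  0.0634] 0.0026 [ 0.4433 -0.1159] [ 0.4422 -0.119 ]
tin [ 0.4084 -0.2107  0.0591] 0.001 [ 0.4086 -0.2099] [ 0.4055 -0.2068]
tin [ 0.4666 -0.2377  0.0578] 0.0026 [ 0.4672 -0.2362] [ 0.4616 -0.2322]
 c [ 0.4554 -0.1762  0.0601]  sides [0.067  0.1001 0.0642 0.1048] axis deg 69.5
 c [ 0.4561 -0.1753  0.062 ]  sides [0.0664 0.1002 0.0642 0.1043] axis deg 69.1
 c [ 0.4528 -0.1741  0.062 ]  sides [0.0627 0.0952 0.0616 0.1021] axis deg 67.1
tray [0.539  0.3311 0.0437] 0.0006 [0.5375 0.3291] [0.5292 0.3363]
tray [0.5174 0.1828 0.0478] 0.0017 [0.5172 0.1827] [0.5114 0.1866]
tray [0.3916 0.2015 0.0463] 0.0014 [0.3906 0.2001] [0.3868 0.207 ]
tray [0.4102 0.3487 0.0501] 0.0001 [0.4099 0.3479] [0.4078 0.3504]
 c [0.4646 0.2661 0.0469]  sides [0.15   0.1272 0.1484 0.1301] axis deg -8.1
 c [0.4638 0.265  0.053 ]  sides [0.1478 0.1278 0.1491 0.129 ] axis deg -8.1
 c [0.4588 0.2701 0.053 ]  sides [0.1508 0.1262 0.1449 0.1222] axis deg -8.0
measure (array([ 0.52930391, -0.00263689,  0.0309403 ]), np.float64(0.0040693875753290715))
[0.51130369 0.40881781 0.019     ] [ 0.52320715 -0.32622792  0.        ] [ 0.50203256 -0.49826417  0.        ]
```

```bash
cat > s.sh <<'E'
python3 -c "
from h import *
s=env.sense();print(repr(s['q'].round(4).tolist()),s['position'].round(4),np.degrees(s['eef_rot']).round(1),s['contact_force'].round(2),round(s['grip_width'],4),round(s['grip_force'],1),s['t'])
open('log.txt','a').write(repr(s['q'].tolist()+s['position'].tolist()+s['eef_rot'].tolist())+chr(10))"
E
sh s.sh; python3 steer.py '[[[0,0,0],[0,0,-0.167]],[[0,0,0],[0,0,-0.167]],[[0,0,0],[0,0,-0.167]],[[0,0,0],[0,0,-0.167]],[[0,0,0],[0,0,-0.167]],[[0.049,0.0036,0],[0,0,0]],[[0.049,0.0036,0],[0,0,0]],[[0.049,0.0036,0],[0,0,0]],[[0.049,0.0036,0],[0,0,0]],[[0.049,0.0036,0],[0,0,0]],[[0,0,0],[0,0,0]]]' 0.088 35; sh s.sh;
python3 steer.py '[[[0.049,0.0036,0],[0,0,0]],[[0.049,0.0036,0],[0,0,0]],[[0.049,0.0036,0],[0,0,0]],[[0.049,0.0036,0],[0,0,0]],[[0.049,0.0036,0],[0,0,0]],[[0,0,0.05],[0,0,0]],[[0,0,0.05],[0,0,0]],[[0,0,0],[0,0,0]],[[0,0,0],[0,0,0]]]'; sh s.sh
python3 -c "
from h import *
cv2.imwrite('pics/top1.png',cv2.cvtColor(cv2.resize(imaging.capture('scene')[120:270,240:440],(800,600)),cv2.COLOR_RGB2BGR))"
```

```text
[-1.2389, 0.2647, 1.6052, -0.0, 1.2737, -0.0369] [ 0.2431 -0.629   0.2545] [-179.9   -0.    21.1] [-0.57 -0.29 -0.93] 0.0884 0.0 0.1
t: 1.48
position: [0.3489, -0.4045, 0.2553]
eef_rot: [-3.141, -0.001, 1.208]
contact_force: [0.1, -0.8, -0.6]
grip_width: 0.0881
grip_force: 0.0
[-0.9061, -0.002, 1.9037, 0.0006, 1.2412, -0.5431] [ 0.3489 -0.4045  0.2553] [-1.80e+02 -1.00e-01  6.92e+01] [ 0.14 -0.82 -0.58] 0.0881 0.0 1.475
t: 2.6
position: [0.4535, -0.1862, 0.157]
eef_rot: [3.14, 0.0, 1.203]
contact_force: [0.5, -0.1, 0.5]
grip_width: 0.0877
grip_force: 0.0
[-0.4403, -0.0018, 2.0946, -0.0001, 1.0475, -0.0724] [ 0.4535 -0.1862  0.157 ] [179.9   0.   68.9] [ 0.48 -0.08  0.46] 0.0877 0.0 2.6
```

View pics/top1.png

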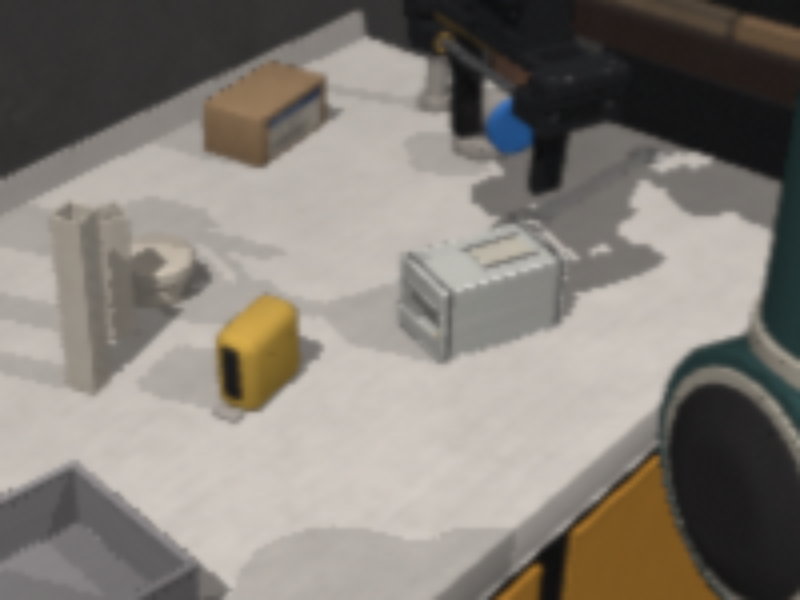

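The fingers straddle the tin near its closed end, and nothing else is close to them. Descending and closing.

```bash
python3 steer.py '[[[0,0,0.04],[0,0,0]],[[0,0,0.04],[0,0,0]],[[0,0,0.03],[0,0,0]],[[0,0,0.016],[0,0,0]],[[0,0,0],[0,0,0]]]'; sh s.sh
python3 steer.py '[[[0,0,0],[0,0,0]],[[0,0,0],[0,0,0]],[[0,0,0],[0,0,0]],[[0,0,0],[0,0,0]],[[0,0,0],[0,0,0]],[[0,0,0],[0,0,0]]]' 0.05 35; sh s.sh
```

```text
t: 3.28
position: [0.4532, -0.1856, 0.0302]
eef_rot: [3.141, 0.0, 1.203]
contact_force: [-1.0, -0.3, 0.1]
grip_width: 0.0882
grip_force: 0.0
[-0.4395, 0.1779, 2.1807, -0.0, 0.7828, -0.0722] [ 0.4532 -0.1856  0.0302] [180.   0.  69.] [-0.99 -0.34  0.07] 0.0882 0.0 3.275
t: 4.03
position: [0.4537, -0.1856, 0.0308]
eef_rot: [3.14, 0.0, 1.204]
contact_force: [-1.5, -0.1, 6.1]
grip_width: 0.0616
grip_force: 35.0
[-0.4391, 0.1767, 2.1807, -0.0, 0.7824, -0.0721] [ 0.4537 -0.1856  0.0308] [179.9   0.   69. ] [-1.5  -0.07  6.12] 0.0616 35.0 4.025
```

```bash
python3 steer.py '[[[0,0,-0.03],[0,0,0]],[[0,0,-0.05],[0,0,0]],[[0,0,-0.05],[0,0,0]],[[0,0,-0.05],[0,0,0]],[[0,0,-0.05],[0,0,0]],[[0,0,0],[0,0,0]],[[0,0,0],[0,0,0]]]'; sh s.sh
cat > fk.py <<'E'
import numpy as np
from scipy.optimize import least_squares
from scipy.spatial.transform import Rotation as R
rz=lambda a:R.from_euler('z',a).as_matrix(); ry=lambda a:R.from_euler('y',a).as_matrix()
def fk(q,p):
    d1,a1,L2,L3,a3,L6,off=p
    A=rz(q[0]); t=A@[a1,off,d1]; A=A@ry(q[1]); t=t+A@[0,0,L2]; A=A@ry(q[2]); t=t+A@[a3,0,L3]; A=A@rz(q[3]); A=A@ry(q[4]); t=t+A@[0,0,L6]; A=A@rz(q[5]+C)
    return t,A
C=np.pi/2
D=[eval(l) for l in open('log.txt')]
rot=lambda e:R.from_euler('xyz',e).as_matrix()
f=lambda p:np.concatenate([fk(d[:6],p)[0]-d[6:9] for d in D]+[1e-3*(p-p0)])
p0=np.array([.2,0,.4,.4,0,.25,0.])
p=least_squares(f,p0).x
if __name__=="__main__":
    print(p.round(4)); 
    for d in D: print((fk(d[:6],p)[0]-d[6:9]).round(4), np.degrees(R.from_matrix(fk(d[:6],p)[1].T@rot(d[9:])).magnitude()).round(2))
E
python3 fk.py
```

```text
t: 4.9
position: [0.4515, -0.1846, 0.2575]
eef_rot: [-3.138, -0.0, 1.204]
contact_force: [-0.8, -0.1, -5.1]
grip_width: 0.062
grip_force: 35.0
[-0.4391, -0.0946, 1.9878, -0.0001, 1.2518, -0.0722] [ 0.4515 -0.1846  0.2575] [-179.8   -0.    69. ] [-0.85 -0.13 -5.09] 0.062 35.0 4.9
[ 0.239  -0.      0.512   0.5662  0.0013  0.3106  0.0249]
[ 0.  0. -0.] 0.0
[-0.  0.  0.] 0.0
[-0.  0.  0.] 0.0
[ 0. -0. -0.] 0.0
[-0.  0. -0.] 0.0
[ 0. -0.  0.] 0.0
```

```bash
cat > ik.py <<'E'
from fk import *
lo=np.array([-2.63,-.94,.31,-1.31,0,-2.55]);hi=np.array([2.63,2.18,2.57,4.45,2.66,2.55])
def ik(P,Rm,seed):
    def g(q):
        t,A=fk(q,p); return np.r_[(t-P)*5,R.from_matrix(A.T@Rm).as_rotvec()]
    r=least_squares(g,np.clip(seed,lo+1e-3,hi-1e-3),bounds=(lo,hi)); return r.x,np.abs(r.fun).max()
def pour(psi,tilt=0):  # tool z level at psi, tool x down; tilt about tool y
    z=np.array([np.cos(psi),np.sin(psi),0]);x=np.array([0,0,-1.]);return np.c_[x,np.cross(z,x),z]@ry(tilt)
def joints(q):
    A=rz(q[0]);s=np.array(A@[0,p[6],p[0]]);e=s+A@ry(q[1])@[0,0,p[2]];t,T=fk(q,p);return e,t-T[:,2]*p[5]
E
python3 - <<'E'
from ik import *
rng=np.random.default_rng(0)
for z in(.16,.22):
  for d in range(-180,180,30):
    best={}
    for k in range(12):
        s=rng.uniform(lo,hi); q,e=ik(np.array([.464,.266,z]),pour(np.radians(d)),s)
        if e<1e-3: best[tuple(q.round(1))]=q
    for q in best.values(): print(z,d,q.round(2),"margin",np.minimum(q-lo,hi-q).min().round(2),"elbow,wrist",*[v.round(2) for v in joints(q)])
E
```

```text
0.16 -180 [0.3  0.92 1.41 0.42 2.34 1.88] margin 0.32 elbow,wrist [0.38 0.14 0.55] [0.77 0.27 0.16]
0.16 -150 [ 0.49  0.96  1.33 -0.05  2.42  1.53] margin 0.24 elbow,wrist [0.36 0.22 0.53] [0.73 0.42 0.16]
0.16 -120 [ 0.68  0.92  1.41 -0.51  2.32  1.21] margin 0.34 elbow,wrist [0.3  0.28 0.55] [0.62 0.53 0.16]
0.16 -90 [ 0.86  0.81  1.62 -0.85  2.09  1.06] margin 0.46 elbow,wrist [0.22 0.3  0.59] [0.46 0.58 0.16]
0.16 -60 [ 1.01  0.67  1.91 -1.15  1.82  1.06] margin 0.16 elbow,wrist [0.15 0.28 0.64] [0.31 0.53 0.16]
0.16 0 [0.97 0.38 2.55 4.12 1.45 1.4 ] margin 0.02 elbow,wrist [0.09 0.17 0.71] [0.15 0.27 0.16]
0.16 60 [-0.09  0.38  2.55  2.    1.48  1.76] margin 0.02 elbow,wrist [0.19 0.01 0.71] [ 0.31 -0.    0.16]
0.16 90 [-0.15  0.52  2.24  1.43  1.63  1.96] margin 0.33 elbow,wrist [ 0.25 -0.01  0.68] [ 0.46 -0.04  0.16]
0.16 120 [-0.05  0.67  1.91  1.07  1.86  2.06] margin 0.49 elbow,wrist [0.32 0.01 0.64] [ 0.62 -0.    0.16]
0.16 150 [0.12 0.82 1.62 0.78 2.12 2.05] margin 0.5 elbow,wrist [0.37 0.07 0.59] [0.73 0.11 0.16]
0.22 -180 [0.3  0.84 1.42 0.45 2.4  1.92] margin 0.26 elbo
[... 186 characters left out ...]
38  1.16] margin 0.28 elbow,wrist [0.28 0.26 0.58] [0.62 0.53 0.22]
0.22 -90 [ 0.86  0.73  1.63 -0.88  2.14  0.99] margin 0.43 elbow,wrist [0.2  0.27 0.62] [0.46 0.58 0.22]
0.22 -60 [ 1.01  0.57  1.92 -1.18  1.86  0.98] margin 0.13 elbow,wrist [0.13 0.25 0.67] [0.31 0.53 0.22]
0.22 60 [-0.09  0.18  2.57  1.97  1.41  1.93] margin 0.0 elbow,wrist [0.09 0.02 0.74] [ 0.31 -0.    0.22]
0.22 90 [-0.15  0.38  2.25  1.44  1.64  2.08] margin 0.32 elbow,wrist [ 0.19 -0.    0.71] [ 0.46 -0.04  0.22]
0.22 120 [-0.05  0.57  1.92  1.1   1.9   2.14] margin 0.41 elbow,wrist [0.28 0.01 0.67] [ 0.62 -0.    0.22]
0.22 150 [0.12 0.73 1.63 0.81 2.17 2.11] margin 0.44 elbow,wrist [0.34 0.06 0.62] [0.73 0.11 0.22]
```

```bash
python3 steer.py '[[[0,0,0],[0,0,0.1]],[[0,0,0],[0,0,0.172]],[[0,0,0],[0,0,0.172]],[[0,0,0],[0,0,0.172]],[[0,0,0],[0,0,0.172]],[[0,0,0],[0,0,0.172]],[[0,0,0],[0,0,0.172]],[[0,0,0],[0,0,0.072]],[[0,0,0],[0,0.13,0]],[[0,0,0],[0,0.13,0]],[[-0.002,-0.02,-0.001],[0,0,0]],[[-0.004,-0.04,-0.001],[0,0,0]],[[-0.004,-0.04,-0.001],[0,0,0]],[[-0.004,-0.04,-0.001],[0,0,0]],[[-0.004,-0.04,-0.001],[0,0,0]],[[-0.004,-0.04,-0.001],[0,0,0]],[[-0.004,-0.04,-0.001],[0,0,0]],[[-0.004,-0.04,-0.001],[0,0,0]],[[0,0,0],[0,0,0]]]'; sh s.sh; python3 fk.py | tail -1
python3 - <<'E'
from h import *
a=imaging.capture('scene')[60:360,150:550]
cv2.imwrite('pics/s2.png',cv2.cvtColor(cv2.resize(a,(800,600)),cv2.COLOR_RGB2BGR))
E
```

```text
t: 7.28
position: [0.419, 0.1169, 0.2556]
eef_rot: [3.141, -0.253, 0.005]
contact_force: [-0.8, -0.0, -4.6]
grip_width: 0.062
grip_force: 35.0
[0.2628, -0.372, 2.2271, -0.0748, 1.0435, 1.8584] [0.419  0.1169 0.2556] [179.9 -14.5   0.3] [-0.77 -0.05 -4.63] 0.062 35.0 7.275
[-0.  0. -0.] 0.0
```

View pics/s2.png

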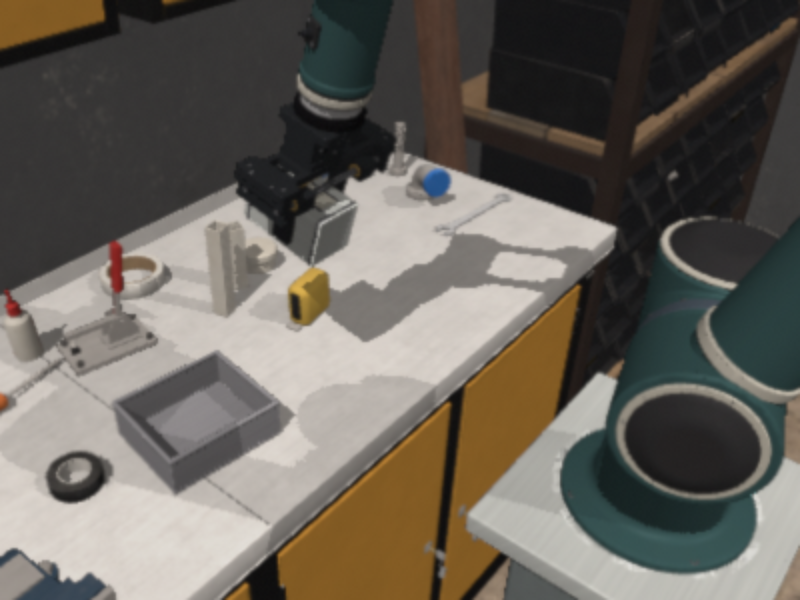

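```bash
cat > plan.py <<'E'
from ik import *
d=D[-1]; q=np.array(d[:6]); P=np.array(d[6:9]); T=rot(d[9:])
tx=lambda a:R.from_euler('x',a).as_matrix()
print("B0 tool delta",(T.T@(np.array([.402,.266,.195])-P)).round(3))
P=np.array([.402,.266,.195]);out=[]
q,e=ik(P,T,q);print("B0",q.round(2),e.round(4))
for i in range(9):
    T=T@tx(.175); qn,e=ik(P,T,q); print("B",qn.round(2),"v",np.abs((qn-q)*8).max().round(2),e.round(4)); q=qn
M=P+.065*T[:,0]
for i in range(11):
    Tn=T@rz(.167); 
    if i>=3: M=M-[0,0,.0125]
    Pn=M-.065*Tn[:,0]; qn,e=ik(Pn,Tn,q); print("C",(T.T@(Pn-P)).round(3),"M",M.round(3),qn.round(2),"v",np.abs((qn-q)*8).max().round(2),e.round(4),"wrist",joints(qn)[1].round(2)); q,P,T=qn,Pn,Tn
print(T.round(2))
E
python3 plan.py
```

```text
B0 tool delta [-0.031 -0.149  0.055]
B0 [ 0.63 -0.18  2.2  -0.19  0.92  2.29] 0.0
B [ 0.51 -0.25  2.26  0.04  0.82  2.03] v 2.12 0.0
B [ 0.37 -0.29  2.32  0.34  0.78  1.69] v 2.71 0.0
B [ 0.23 -0.29  2.37  0.65  0.81  1.33] v 2.89 0.0
B [ 0.1  -0.25  2.4   0.91  0.91  1.01] v 2.57 0.0
B [-0.02 -0.17  2.43  1.1   1.04  0.75] v 2.07 0.0
B [-0.11 -0.05  2.43  1.23  1.19  0.54] v 1.66 0.0
B [-0.17  0.09  2.42  1.31  1.35  0.37] v 1.36 0.0
B [-0.2   0.25  2.4   1.35  1.5   0.23] v 1.25 0.0
B [-0.2   0.41  2.36  1.38  1.65  0.11] v 1.27 0.0
C [ 0.001 -0.011 -0.   ] M [0.465 0.266 0.211] [-0.2   0.38  2.37  1.38  1.65  0.3 ] v 1.52 0.0 wrist [ 0.4  -0.06  0.2 ]
C [ 0.001 -0.011  0.   ] M [0.465 0.266 0.211] [-0.2   0.35  2.37  1.38  1.66  0.49] v 1.54 0.0 wrist [ 0.4  -0.06  0.22]
C [ 0.001 -0.011 -0.   ] M [0.465 0.266 0.211] [-0.2   0.32  2.37  1.38  1.66  0.69] v 1.55 0.0 wrist [ 0.4  -0.06  0.23]
C [ 0.004  0.001 -0.   ] M [0.465 0.266 0.199] [-0.2   0.33  2.36  1.39  1.66  0.85] v 1.32 0.0 wrist [ 0.41 -0.06  0.22]
C [ 0.006  0.001 -0.   ] M [0.465 0.266 0.186] [-0.2   0.35  2.35  1.39  1.66  1.02] v 1.32 0.0 wrist [ 0.41 -0.06  0.22]
C [ 0.008 -0.    -0.   ] M [0.465 0.266 0.174] [-0.19  0.37  2.34  1.39  1.66  1.18] v 1.31 0.0 wrist [ 0.42 -0.06  0.22]
C [ 0.009 -0.002 -0.   ] M [0.465 0.266 0.161] [-0.19  0.39  2.32  1.39  1.66  1.34] v 1.3 0.0 wrist [ 0.43 -0.06  0.21]
C [ 0.011 -0.003 -0.   ] M [0.465 0.266 0.149] [-0.19  0.41  2.3   1.4   1.65  1.5 ] v 1.29 0.0 wrist [ 0.44 -0.06  0.21]
C [ 0.012 -0.005 -0.   ] M [0.465 0.266 0.136] [-0.18  0.44  2.28  1.4   1.65  1.66] v 1.28 0.0 wrist [ 0.45 -0.06  0.2 ]
C [ 0.013 -0.007 -0.   ] M [0.465 0.266 0.124] [-0.18  0.48  2.25  1.4   1.65  1.82] v 1.26 0.0 wrist [ 0.46 -0.06  0.19]
C [ 0.013 -0.009 -0.   ] M [0.465 0.266 0.111] [-0.17  0.51  2.23  1.41  1.64  1.98] v 1.24 0.0 wrist [ 0.47 -0.06  0.18]
[[-0.01 -1.   -0.01]
 [ 0.   -0.01  1.  ]
 [-1.    0.01  0.  ]]
```

```bash
python3 steer.py '[[[-0.005,-0.025,0.009],[0,0,0]],[[-0.005,-0.025,0.009],[0,0,0]],[[-0.005,-0.025,0.009],[0,0,0]],[[-0.005,-0.025,0.009],[0,0,0]],[[-0.005,-0.025,0.009],[0,0,0]],[[-0.006,-0.024,0.01],[0,0,0]],[[0,0,0],[0.12,0,0]],[[0,0,0],[0.12,0,0]],[[0,0,0],[0.12,0,0]],[[0,0,0],[0.12,0,0]],[[0,0,0],[0.12,0,0]],[[0,0,0],[0.12,0,0]],[[0,0,0],[0.12,0,0]],[[0,0,0],[0.14,0,0]],[[0,0,0],[0.14,0,0]],[[0,0,0],[0.14,0,0]],[[0,0,0],[0.16,0,0]],[[0,0,0],[0.155,0,0]],[[0,0,0],[0,0,0]]]'; sh s.sh;python3 fk.py | tail -1
```

```text
t: 9.7
position: [0.4059, 0.2628, 0.1935]
eef_rot: [-1.569, -0.249, -0.002]
contact_force: [-0.2, 0.8, -4.1]
grip_width: 0.0615
grip_force: 35.0
[-0.209, 0.4113, 2.3587, 1.3781, 1.6467, 0.1154] [0.4059 0.2628 0.1935] [-89.9 -14.3  -0.1] [-0.22  0.84 -4.11] 0.0615 35.0 9.7
[ 0. -0.  0.] 0.0
```

As planned. Now the pour.

```bash
python3 steer.py '[[[0.001,-0.011,0],[0,0,0.167]],[[0.001,-0.011,0],[0,0,0.167]],[[0.001,-0.011,0],[0,0,0.167]],[[0.004,0.001,0],[0,0,0.167]],[[0.006,0.001,0],[0,0,0.167]],[[0.008,0,0],[0,0,0.167]],[[0.009,-0.002,0],[0,0,0.167]],[[0.011,-0.003,0],[0,0,0.167]],[[0.012,-0.005,0],[0,0,0.167]],[[0.013,-0.007,0],[0,0,0.167]],[[0.013,-0.009,0],[0,0,0.157]],[[0,0,0],[0,0,0]],[[0,0,0],[0,0,0]],[[0,0,0],[0,0,0]]]'; sh s.sh
python3 - <<'E'
from h import *
a=cv2.resize(imaging.capture('scene')[180:320,150:337],(800,600));b=cv2.resize(imaging.capture('top')[160:260,160:293],(800,600))
cv2.imwrite('pics/s3.png',cv2.cvtColor(np.vstack([cv2.resize(a,(400,300)),cv2.resize(b,(400,300))]),cv2.COLOR_RGB2BGR))
E
```

```text
t: 11.45
position: [0.47, 0.2639, 0.1816]
eef_rot: [-1.106, 1.564, 0.465]
contact_force: [0.1, -0.1, -4.1]
grip_width: 0.0619
grip_force: 35.0
[-0.1782, 0.5052, 2.2242, 1.4079, 1.6451, 1.9709] [0.47   0.2639 0.1816] [-63.4  89.6  26.6] [ 0.13 -0.09 -4.13] 0.0619 35.0 11.45
```

View pics/s3.png

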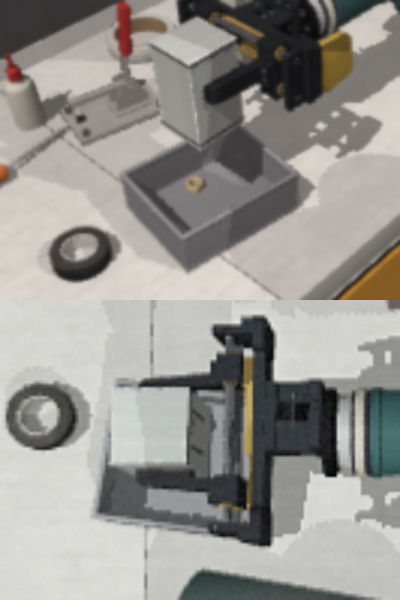

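The mouth points down over the tray and one brass nut is visible in it. I'll shake along the tin's z axis.

```bash
cat > w.py <<'E'
from h import *
F=[]
for i in range(6): imaging.capture('top'); F.append(env.sense()['contact_force'][2])
print("Fz",np.mean(F).round(2),np.std(F).round(2), env.sense()['t'])
E
python3 w.py
python3 steer.py '[[[0.015,0,0.02],[0,0,0]],[[0,0,-0.045],[0,0,0]],[[0,0,0.045],[0,0,0]],[[0,0,-0.045],[0,0,0]],[[0,0,0.045],[0,0,0]],[[0,0,-0.045],[0,0,0]],[[0,0,0.045],[0,0,0]],[[0,0,-0.045],[0,0,0]],[[0,0,0.045],[0,0,0]],[[0,0,-0.045],[0,0,0]],[[0,0,0.045],[0,0,0]],[[0,0,-0.02],[0,0,0]],[[0,0,0],[0,0,0]],[[0,0,0],[0,0,0]]]'; python3 w.py
```

```text
Fz -3.84 0.39 11.85
t: 13.6
position: [0.4707, 0.2641, 0.166]
eef_rot: [-0.727, 1.565, 0.844]
contact_force: [1.1, 0.5, -1.4]
grip_width: 0.062
grip_force: 35.0
Fz -2.03 0.48 13.9
```

```bash
python3 steer.py '[[[0,0,0.022],[0,0,0]],[[0,0,-0.05],[0,0,0]],[[0,0,0.05],[0,0,0]],[[0,0,-0.05],[0,0,0]],[[0,0,0.05],[0,0,0]],[[0,0,-0.05],[0,0,0]],[[0,0,0.05],[0,0,0]],[[0,0,-0.05],[0,0,0]],[[0,0,0.05],[0,0,0]],[[0,0,-0.022],[0,0,0]],[[0,0,0],[0,0,0]],[[0,0,0],[0,0,0]]]' |grep posi; python3 w.py
python3 steer.py '[[[0,0,0],[0,0.15,0]],[[0,0,0],[0,0.15,0]],[[0,0,0],[0,0.15,0]],[[0,0,0],[0,0.1,0]],[[0,0,0.03],[0,0,0]],[[0,0,-0.05],[0,0,0]],[[0,0,0.05],[0,0,0]],[[0,0,-0.03],[0,0,0]],[[0,0,0],[0,0,0]],[[0,0,0],[0,0,0]]]'; sh s.sh; python3 w.py; python3 w.py
```

```text
position: [0.4706, 0.264, 0.1658]
Fz -1.61 0.5 15.7
t: 16.95
position: [0.4703, 0.2641, 0.1657]
eef_rot: [-3.134, 1.025, -1.564]
contact_force: [-0.2, 0.7, -2.0]
grip_width: 0.0615
grip_force: 35.0
[-0.079, 0.1803, 2.2289, 1.1357, 1.2218, 2.355] [0.4703 0.2641 0.1657] [-179.6   58.7  -89.6] [-0.19  0.71 -2.03] 0.0615 35.0 16.95
Fz -1.45 0.37 17.25
Fz -1.35 0.27 17.55
```

```bash
python3 steer.py '[[[0,0,0],[0,-0.15,0]],[[0,0,0],[0,-0.15,0]],[[0,0,0],[0,-0.15,0]],[[0,0,0],[0,-0.1,0]],[[-0.05,0,-0.01],[0,0,0]],[[-0.05,0,-0.01],[0,0,0]],[[0,0,0],[0,-0.15,0]],[[0,0,0],[0,-0.15,0]],[[0,0,0],[0,-0.15,0]],[[0,0,0.015],[0,0,0]],[[0,0,-0.03],[0,0,0]],[[0,0,0.03],[0,0,0]],[[0,0,-0.015],[0,0,0]],[[0,0,0],[0,0,0]],[[0,0,0],[0,0,0]]]'; sh s.sh; python3 w.py
python3 - <<'E'
from h import *
a=cv2.resize(imaging.capture('scene')[180:320,150:337],(800,600));b=cv2.resize(imaging.capture('top')[160:260,160:293],(400,300))
cv2.imwrite('pics/s4.png',cv2.cvtColor(a,cv2.COLOR_RGB2BGR))
E
```

```text
t: 19.42
position: [0.4703, 0.2435, 0.2663]
eef_rot: [-0.012, 1.118, 1.56]
contact_force: [0.4, -0.1, -2.0]
grip_width: 0.0618
grip_force: 35.0
[-0.1525, 0.6323, 2.2015, 1.571, 2.048, 1.9087] [0.4703 0.2435 0.2663] [-0.7 64.  89.4] [ 0.39 -0.07 -2.02] 0.0618 35.0 19.425
Fz -2.0 0.44 19.725
```

View pics/s4.png

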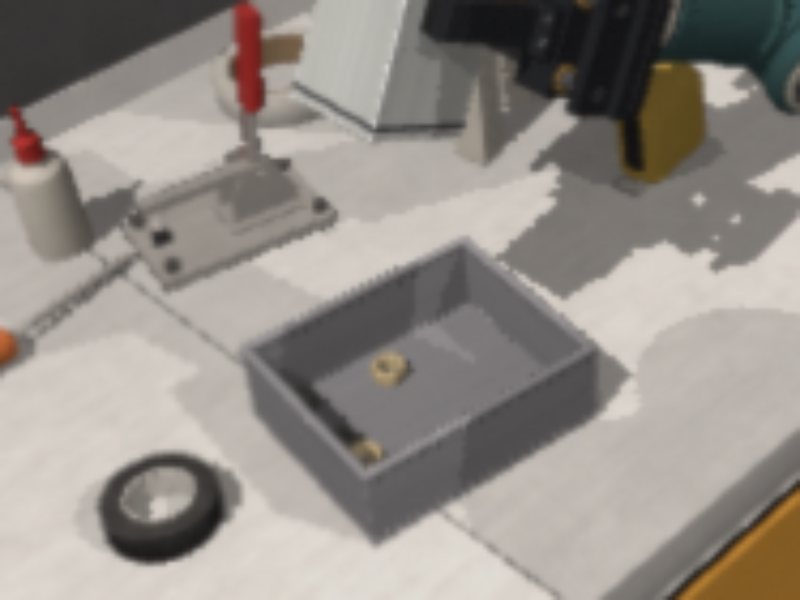

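Two brass nuts show at crop (388,368) and (366,450). Something dark may lie along the shaded left wall near (330,415), so I'll look from the top with the contrast raised.

```bash
python3 steer.py '[[[0,0,0],[0,0.15,0]],[[0,0,0],[0,0.15,0]],[[0,0,0],[0,0.15,0]],[[0.05,0,0.012],[0,0,0]],[[0.05,0,0.032],[0,0,0]],[[0,0,-0.05],[0,0,0]],[[0,0,0.05],[0,0,0]],[[0,0,-0.05],[0,0,0]],[[0,0,0.05],[0,0,0]],[[0,0,-0.05],[0,0,0]],[[0,0,0.05],[0,0,0]],[[0,0,-0.024],[0,0,0]],[[0,0,0],[0,0,0]],[[0,0,0],[0,0,0]]]' |grep posi; python3 w.py; python3 w.py
python3 steer.py '[[[-0.05,0,0],[0,0,0]],[[-0.05,0,0],[0,0,0]],[[0,0,-0.05],[0,0,0]],[[0,0,-0.05],[0,0,0]],[[0,0,0],[0,0,0]],[[0,0,0],[0,0,0]]]'|grep posi
python3 - <<'E'
from h import *
g=lambda a:(255*(np.clip(a/160,0,1))**.5).astype(np.uint8)
a=cv2.resize(g(imaging.capture('scene')[225:315,200:320]),(400,300),interpolation=cv2.INTER_CUBIC);b=cv2.resize(g(imaging.capture('top')[175:250,180:280]),(400,300),interpolation=cv2.INTER_CUBIC)
cv2.imwrite('pics/s5.png',cv2.cvtColor(np.hstack([a,b]),cv2.COLOR_RGB2BGR))
E
```

```text
position: [0.4705, 0.264, 0.1657]
Fz -1.82 0.25 21.875
Fz -1.83 0.39 22.175
position: [0.4701, 0.1636, 0.2653]
```

View pics/s5.png

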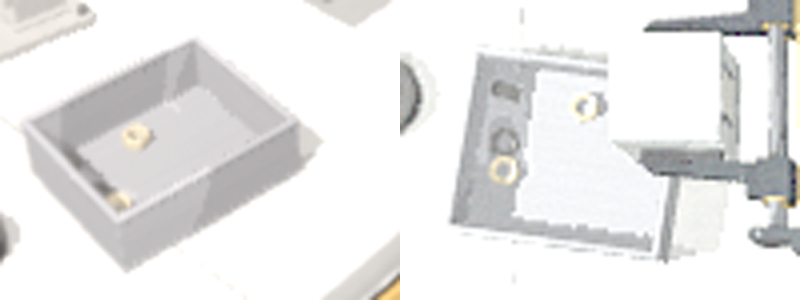

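All four nuts are in the tray, brass at (586,105) and (503,170), dark at (508,90) and (504,138), and the felt weight is steady at 1.8 N. Now I'll reverse the reorientation.

```bash
python3 steer.py '[[[0,0.025,0],[0,0,-0.15]],[[-0.007,0.03,0],[0,0,-0.15]],[[0,0,0],[0,0,-0.16]],[[0,0,0],[0,0,-0.16]],[[0,0,0],[0,0,-0.16]],[[0,0,0],[0,0,-0.16]],[[0,0,0],[0,0,-0.16]],[[0,0,0],[0,0,-0.16]],[[0,0,0],[0,0,-0.16]],[[0,0,0],[0,0,-0.15]],[[0,0,0],[0,0,0]]]' ; sh s.sh
python3 steer.py '[[[0,0,0],[-0.14,0,0]],[[0,0,0],[-0.14,0,0]],[[0,0,0],[-0.12,0,0]],[[0,0,0],[-0.12,0,0]],[[0,0,0],[-0.12,0,0]],[[0,0,0],[-0.12,0,0]],[[0,0,0],[-0.12,0,0]],[[0,0,0],[-0.12,0,0]],[[0,0,0],[-0.12,0,0]],[[0,0,0],[-0.12,0,0]],[[0,0,0],[-0.12,0,0]],[[0,0,0],[-0.12,0,0]],[[0,0,0],[-0.09,0,0]],[[0,0,0],[0,0,0]]]'; sh s.sh
```

```text
t: 24.4
position: [0.4138, 0.1646, 0.2675]
eef_rot: [-1.566, -0.001, 0.003]
contact_force: [-0.4, 0.0, -2.4]
grip_width: 0.0617
grip_force: 35.0
[-0.4215, 0.2771, 2.2968, 1.2091, 1.7977, 0.5261] [0.4138 0.1646 0.2675] [-89.8  -0.    0.2] [-0.4   0.   -2.38] 0.0617 35.0 24.4
t: 26.15
position: [0.4131, 0.1652, 0.267]
eef_rot: [-3.136, -0.001, 0.003]
contact_force: [-0.4, 0.8, -1.8]
grip_width: 0.0618
grip_force: 35.0
[0.3209, -0.1937, 2.0558, 0.0052, 1.2773, 1.8875] [0.4131 0.1652 0.267 ] [-179.7   -0.     0.2] [-0.37  0.78 -1.85] 0.0618 35.0 26.15
```

```bash
python3 steer.py '[[[0.005,0.03,0],[0,0,0]],[[0.005,0.046,0],[0,0,0]],[[0.005,0.046,0],[0,0,0]],[[0.005,0.046,0],[0,0,0]],[[0.005,0.046,0],[0,0,0]],[[0.005,0.046,0],[0,0,0]],[[0.005,0.046,0],[0,0,0]],[[0.005,0.045,0],[0,0,0]],[[0,0,0],[0,0,-0.15]],[[0,0,0],[0,0,-0.15]],[[0,0,0],[0,0,-0.15]],[[0,0,0],[0,0,-0.15]],[[0,0,0],[0,0,-0.15]],[[0,0,0],[0,0,-0.15]],[[0,0,0],[0,0,-0.15]],[[0,0,0],[0,0,-0.15]],[[0,0,0],[0,0,0]]]' | head -3
python3 steer.py '[[[0,0,0.05],[0,0,0]],[[0,0,0.05],[0,0,0]],[[0,0,0.05],[0,0,0]],[[0,0,0.04],[0,0,0]],[[0,0,0.02],[0,0,0]],[[0,0,0.012],[0,0,0]],[[0,0,0],[0,0,0]],[[0,0,0],[0,0,0]]]'; sh s.sh
python3 - <<'E'
from h import *
a=cv2.resize(imaging.capture('scene')[140:230,300:420],(800,600),interpolation=cv2.INTER_CUBIC)
cv2.imwrite('pics/s6.png',cv2.cvtColor(a,cv2.COLOR_RGB2BGR))
E
```

```text
t: 28.28
position: [0.4539, -0.1872, 0.2654]
eef_rot: [-3.141, -0.007, 1.197]
t: 29.28
position: [0.4563, -0.1868, 0.0451]
eef_rot: [3.139, -0.006, 1.2]
contact_force: [-0.2, 0.0, -2.1]
grip_width: 0.0617
grip_force: 35.0
[-0.4429, 0.1572, 2.1688, 0.0081, 0.813, -0.0775] [ 0.4563 -0.1868  0.0451] [179.8  -0.3  68.7] [-0.21  0.   -2.13] 0.0617 35.0 29.275
```

View pics/s6.png

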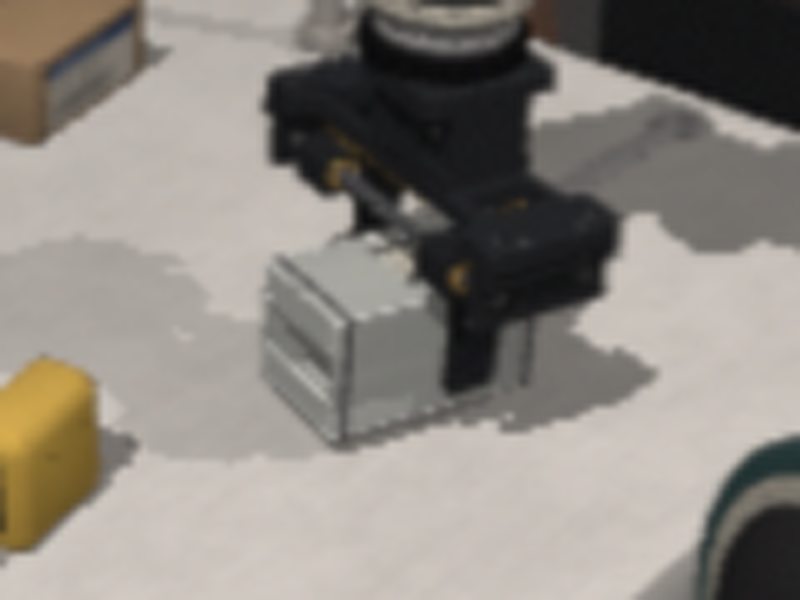

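The tin is level a few mm above the bench, mouth to the left, its lower front corner at crop (340,445), and clear of the tape measure. Next: set it down gently, release and withdraw.

```bash
python3 steer.py '[[[0,0,0.005],[0,0,0]],[[0,0,0.004],[0,0,0]],[[0,0,0.003],[0,0,0]],[[0,0,0.001],[0,0,0]],[[0,0,0],[0,0,0]],[[0,0,0],[0,0,0]]]'; sh s.sh
```

```text
t: 30.08
position: [0.4553, -0.1861, 0.0312]
eef_rot: [3.141, -0.006, 1.201]
contact_force: [-1.4, 1.6, 2.4]
grip_width: 0.0618
grip_force: 35.0
[-0.4425, 0.1796, 2.176, 0.0082, 0.7858, -0.0782] [ 0.4553 -0.1861  0.0312] [180.   -0.3  68.8] [-1.42  1.63  2.42] 0.0618 35.0 30.075
```

The force has changed from -2 to +2.4 N, so the tin is on the bench. Releasing.

```bash
python3 steer.py '[[[0,0,0],[0,0,0]],[[0,0,0],[0,0,0]],[[0,0,0],[0,0,0]],[[0,0,0],[0,0,0]]]' 0.088 | tail -2
python3 steer.py '[[[0,0,-0.02],[0,0,0]],[[0,0,-0.04],[0,0,0]],[[0,0,-0.05],[0,0,0]],[[0,0,-0.05],[0,0,0]],[[0,0,-0.05],[0,0,0]],[[-0.05,0,0],[0,0,0]],[[-0.05,0,0],[0,0,0]],[[-0.05,0,0],[0,0,0]],[[-0.05,0,0],[0,0,0]],[[-0.05,0,0],[0,0,0]],[[0,0,0],[0,0,0]],[[0,0,0],[0,0,0]],[[0,0,0],[0,0,0]]]'
python3 - <<'E'
from h import *
a=cv2.resize(imaging.capture('scene')[120:330,150:430],(800,600),interpolation=cv2.INTER_CUBIC)
cv2.imwrite('pics/s7.png',cv2.cvtColor(a,cv2.COLOR_RGB2BGR))
t=imaging.capture('top');o=cv2.cvtColor(cv2.imread('pics/top0.png'),cv2.COLOR_BGR2RGB)
for n,(u,v) in dict(black=(174,198),meas=(318,190),wr=(490,201)).items(): print(n,np.abs(t[v-16:v+16,u-16:u+16].astype(int)-o[v-16:v+16,u-16:u+16]).mean())
E
```

```text
grip_width: 0.088
grip_force: 0.0
t: 32.2
position: [0.3649, -0.4192, 0.2395]
eef_rot: [3.141, -0.006, 1.202]
contact_force: [1.1, 0.0, -0.5]
grip_width: 0.0878
grip_force: 0.0
black 3.0934244791666665
meas 3.1044921875
wr 14.462565104166666
```

View pics/s7.png

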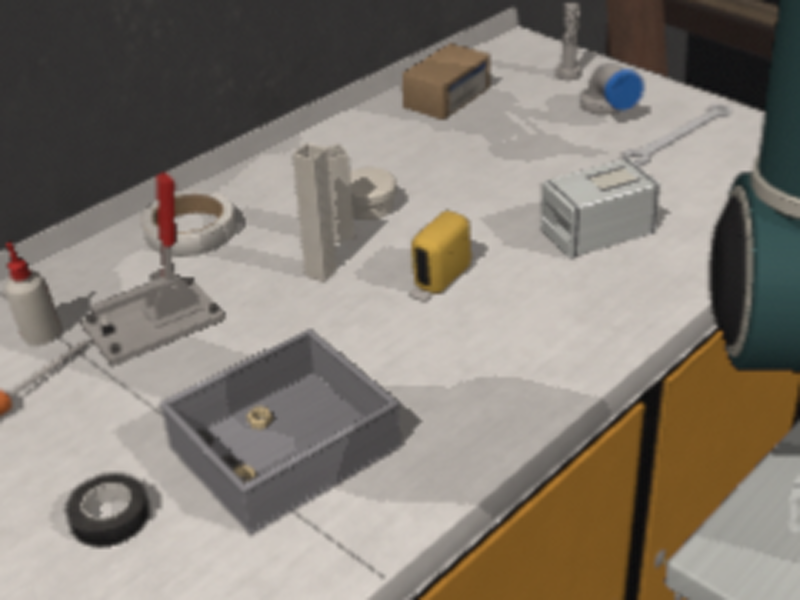

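The tin lies flat at crop (600,210), the nuts are in the tray, and the wrench, tape measure and tape are where they started. The image change at the wrench comes from the arm's shadow.

```bash
python3 -c "
from cell import env, imaging
print(env.job_done())"
```

```text
the job is handed in; nothing more can be done
None
```

The job is handed in at about 32 s: all four nuts are in the tray, the empty tin lies flat on a long side where it started, and the other things on the bench look undisturbed in the camera views.

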